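# Clip the lid lifter on the pickling dish and present the dish to the bowl

### The job

Squeeze the little steel spring lifter open, take it off the end fin of the white lid rack, clip it all the way down onto the upright ear on the rim of the arch-handled steel dish and let go of it. Then lift the dish by its arch handle about a hand's width (some 10 cm) straight up off the shelf and only then turn it about a quarter turn, so that the ear with the lifter points at the brown bowl, keeping the dish level and moving so smoothly that the loose white ceramic ball stays in the middle of the dish. Finish while holding the dish there by its arch, level and still; leave the bowl, the one-litre jar beside the dish and the mug where they are.

Things in the scene. Friction and masses are not known exactly. Their poses are not given: they have to be found in the camera images.
- lifter: loose steel spring lifter, 60 g, like a big peg standing jaws down, 77 mm tall, 18 mm wide along its x. Origin: on its seat, which rests on the top of the edge it is clipped to, midway between the jaws; z up. Jaws 3 mm thick reach 18 mm below it. Pivot 18 mm above it, along x. Starts fully down on the rack's end fin
- lifter_grip (a point): where to squeeze the lifter, 41 mm above its origin, between its two levers. They rise to 57 mm above the origin, leaning out along y to 38 mm over their outsides. Squeezed along y from above with 20 N or more they become parallel at a stop, 22 mm over their outsides, and the jaws open evenly to both sides: 9 mm each at the tips, 5 mm near the seat
- lifter_jaw (a joint): opening angle of the lifter's jaws, rad: 0 shut on nothing, about 0.054 clipped on a 4 mm edge, 0.44 squeezed to the stop; let go, the spring shuts the jaws with about 7 N
- rack: fixed white plastic lid rack on the shelf, base 75 mm (x) by 175 mm (y) by 12 mm; origin at the centre of the underside. Its end fin, which carries the lifter, stands at y = +60 mm in its x-z plane: 4 mm thick, 36 mm wide, top 75 mm above the shelf. Three jar lids up to 94 mm high stand in slots at y = -18 to -70 mm
- dish: loose round stainless steel dish, 168 mm across, 40 mm to the rim, 0.32 kg, on a 110 mm wide foot; origin at the centre of the underside. Inside it falls gently to a small flat middle. +x points to the ear on its rim. A fixed arch handle spans it in its y-z plane, 162 mm tall
- dish_mid (a point): centre of the dish's inner floor, 14 mm above its underside
- dish_arch (a point): centre of the wooden grip on top of the arch, 155 mm above the dish's underside: a bar 56 mm long along the dish's y, 12 mm wide along its x, 14 mm high; pinch it from above along the dish's x
- dish_ear (a point): middle of the top edge of the ear, 62 mm above the dish's underside and 100 mm from its axis along +x: an upright steel plate 4 mm thick along the dish's y, 36 mm long along its x, free for 22 mm above the rim
- ball_center (a point): centre of the loose white ceramic ball, 32 mm across, 42 g, that lies in the middle of the dish
- bowl: brown ceramic bowl, 130 mm across, 55 mm tall, loose, to the left or right of the dish; origin at the centre of its underside
- jar_litre: bystander: empty open clear glass one-litre jar, 96 mm across, 160 mm tall; loose; origin at the centre of its underside, on the other side of the dish from the bowl
- mug: bystander: white mug, 76 mm across, 85 mm tall; loose; origin at the centre of its underside
There are look-alikes about, which are no part of the job. What is shaped like the dish but blue or purple is not meant.

How it is judged:
On the way, in this order (a step that is already met when the one before it is completed fails the run):
1. the lifter is clipped fully down on the dish's ear and let go, the dish still standing on the shelf (distance between lifter and dish_ear below 0.01 m and value of joint lifter_jaw between 0.025 and 0.12 rad and angle between the y axis of lifter and the y axis of dish, either way round below 0.3 rad and angle between the z axis of lifter and the z axis of dish, either way round below 0.25 rad and contact force between the fingers and lifter below 0.3 N and height (world z) of dish below 0.01 m), for 0.2 s.
2. the dish is lifted off the shelf by the gripper with the lifter on it, its ear not yet pointing at the bowl (distance between lifter and dish_ear below 0.01 m and value of joint lifter_jaw between 0.025 and 0.12 rad and angle between the y axis of lifter and the y axis of dish, either way round below 0.3 rad and angle between the z axis of lifter and the z axis of dish, either way round below 0.25 rad and contact force between the fingers and lifter below 0.3 N and height (world z) of dish above 0.06 m and contact force between the fingers and dish above 2 N and (y of bowl in the frame of dish above 0.12 m or y of bowl in the frame of dish below -0.12 m)), for 0.1 s.
3. the dish is turned in the air so that the ear points at the bowl (distance between lifter and dish_ear below 0.01 m and value of joint lifter_jaw between 0.025 and 0.12 rad and angle between the y axis of lifter and the y axis of dish, either way round below 0.3 rad and angle between the z axis of lifter and the z axis of dish, either way round below 0.25 rad and contact force between the fingers and lifter below 0.3 N and height (world z) of dish above 0.06 m and contact force between the fingers and dish above 2 N and y of bowl in the frame of dish between -0.06 and 0.06 m and x of bowl in the frame of dish above 0.1 m), for 0.2 s.
At the end, for the whole second after the job is handed in: Gripper holds the dish 60-200 mm up, still, level within 5 deg, clear of bowl and jar; middle-to-ear line passes within 60 mm of the bowl's centre; ball within 22 mm of the middle; lifter on the ear (seat within 10 mm of its top middle), untouched; bowl, jar and mug within 30 mm of their starts (all of step 3 and height (world z) of dish below 0.2 m and angle between dish's own z axis and vertical below 0.09 rad and horizontal distance between ball_center and dish_mid below 0.022 m and linear speed of dish below 0.02 m/s and angular speed of dish below 0.15 rad/s and contact force between dish and bowl below 0.3 N and contact force between dish and jar_litre below 0.3 N and distance of each of bowl, jar_litre, mug from where it was at the start of the episode below 0.03 m); the arm keeps its last pose, push and grip.
It fails at once if the ball strays more than 35 mm from the middle of the dish (horizontal distance between ball_center and dish_mid above 0.035 m).
It fails at once if the dish is tipped by more than 11 degrees (angle between dish's own z axis and vertical above 0.2 rad).
It fails at once if the bowl, the one-litre jar or the mug is pushed by more than 30 mm (distance of any of bowl, jar_litre, mug from where it was at the start of the episode above 0.03 m).
It also fails if it takes over 54 s, if anything falls off the work surface, if the arm or the gripper's body presses on something with over 40 N, if the wrist force passes 120 N, or if a joint passes its speed limit or range.

### The arm

A 6-joint arm with a two-finger parallel gripper is mounted at the origin on the work surface. World frame = base frame: x ahead of the robot, y to its left, z up, the work surface at z = 0. Lengths are in m, angles in rad, forces in N, time in s.
With the tool pointing down it reaches from about 0.325 to 0.85 m from the base axis. Payload 15.5 kg.
Tool frame: the origin (TCP) lies between the finger pads; the fingertips stand env.nose_length ahead of it and the grasp point (between the pads) lies 5 mm behind it (env.nose_length is the distance from the TCP to the fingertips, in m); x points along the fingers, y is the direction in which the jaws open and shut, and the axes are right-handed (so a half turn about x gives the same grasp; the last joint's range is limited). The gripper opens to 91 mm and grips with 3 to 60 N. Pads are 32 mm wide; open, the fingers measure 118 mm over their backs; the gripper's body (76 mm by 178 mm) begins 60 mm behind the grasp point.
Start: joints at [1.175, 0.494, 1.345, -0, 1.302, -0.096], TCP at [0.185, 0.597, 0.228] pointing down, gripper open.
Joint ranges: [-2.91, 2.91], [-0.82, 2.16], [0.22, 2.67], [-1.22, 4.37], [0.12, 2.79], [-3.08, 3.08]. Speed limits (rad/s): [1.89, 1.89, 2.57, 3.01, 3.01, 3.01].

### API

Orientations are given as a unit quaternion [w, x, y, z].
In Python, from plant import monitor, optics, job, env gives the robot as it stands.
- The arm moves only by the tool play_rows, never from a script. Its argument "increments" is a list of rows, each a list of 3 entries, a list of its own where there are three numbers: the turn, a rotation vector about the tool's x, y, z as a fraction of full scale, then the shift along the tool's x, y, z as a fraction of full scale, then the closure, from -1 (fully open) to 1 (shut), so that 0 is half open. A call has 1 to 10 rows; each row is the pose to reach, as a shift and turn from the pose commanded when the call began, along the tool's axes at that moment; what a row does not reach only later rows make up. Full scale, the value 1, is 30 cm for a shift and pi/2 rad for a turn. A row lasts 1/10 s, in which the tool goes at most 50 mm and 8.59 degrees, less where a joint would pass 70% of its speed; a pose out of reach is approached as far as the arm can. A call with a number of a shift or a turn outside -1 to 1 is refused whole. A call with a gripper value outside its range is refused whole. The fingers move at their own pace and stop on an object; "grip_force" is the grip in N (left out, the last holds). Time passes only in rows, so rows that repeat a pose let the fingers close. It gives the time, the measured TCP pose, the force and the opening at its end, in the units of the state.
- monitor.get_state(): the state, without advancing time (a new reading comes with each control period).
- optics.camera(name): name is "side" or "top" or "wrist"; returns the picture (420x560x3 uint8, blue, green, red); there is no depth.
- optics.get_calibration(name): a dict with "fx", "fy", "cx", "cy" (pixels), "dist_coeffs" ([k1, k2, p1, p2, k3] as OpenCV has them; the pictures are not rectified), "extrinsics" (4x4, takes a point from camera to world coordinates). Camera axes: x right, y up, looking along -z (the intrinsics and any distortion apply to the point x, -y, -z); pixel columns grow to the right and rows downward; lengths in m; the calibration is good to about 2 mm. A picture is of the moment at which its call begins: read the wrist's pose just before it. get_calibration takes no time and is no camera call; for the wrist camera it gives the pose at the moment of the call.
- job.finish_job(): hands the job in, once; it reports no verdict.
The state is a dict: "time": time; "q": joint angles; "joint_velocities": joint speeds; "joint_torque": joint torques, N m; "position": TCP position; "orientation": TCP orientation; "ft_force": force on the tool from outside, world axes, zero at the start; "torque": the same for the moment, N m; "gripper_width": finger opening in m.
Only numpy, scipy, OpenCV 4.12 (cv2) and the standard library are available. Lean on these libraries where they do the work, as an engineer would, in place of code of your own. Each camera call takes 0.05 s, during which the arm holds its last target.

## Working session

There is one attempt and no reset: what is moved stays moved. The work goes in short steps, Python scripts to look and compute and a tool call to move; the robot and the scene stay as the last step left them, time stands still between calls to the robot, and variables do not carry over. Pictures are saved under pics/ and viewed, and the job is handed in when it is done.

Besides the shell and the picture viewer there is one more tool, called after "Request:" as name(argument=value, ...) on one line, values as JSON. play_rows: Moves the arm, as the interface text tells. Shift numbers are shares of 30 cm and turn numbers shares of pi/2 rad, none past 1 either way. Its arguments: {"type":"object","properties":{"increments":{"type":"array","items":{"type":"array"}},"grip_force":{"type":"number"}},"required":["increments"]}

```bash
ls; mkdir -p pics
python3 - <<'E'
from plant import monitor, optics, job, env
import cv2
print(monitor.get_state()); print(env.nose_length)
for n in ("side","top","wrist"):
    c=optics.get_calibration(n); print(n,{k:(v if k!='extrinsics' else [list(map(lambda x:round(float(x),4),r)) for r in v]) for k,v in c.items()})
    cv2.imwrite(f"pics/a_{n}.png",optics.camera(n))
E
```

```text
pics
{'time': 0.0, 'q': array([ 1.17548979e+00,  4.94185993e-01,  1.34613890e+00,  5.36511060e-06,
        1.30250679e+00, -9.55000403e-02]), 'joint_velocities': array([ 0.000252  ,  0.00094307, -0.00152773, -0.00064737,  0.00017099,
        0.00030738]), 'joint_torque': array([ 1.27596522e-03, -8.78823781e+01, -3.81848288e+01,  7.08699203e-02,
        5.32683462e-02, -1.92454008e-04]), 'position': array([0.18443656, 0.59677903, 0.22733388]), 'orientation': array([ 0.69906854,  0.10517705,  0.69928495, -0.10602605]), 'ft_force': array([-0.5450109 ,  1.34502351, -0.9908247 ]), 'torque': array([-0.01021832,  0.0209325 ,  0.02675878]), 'gripper_width': 0.09112995056790918}
0.014
side {'fx': 431.7551344686064, 'fy': 431.7551344686064, 'cx': 269.58711975758393, 'cy': 206.23352529508279, 'dist_coeffs': array([-0.13513289,  0.        ,  0.        ,  0.        ,  0.        ]), 'extrinsics': [[0.9224, 0.1979, -0.3316, 0.1376], [-0.3862, 0.4602, -0.7994, -0.7867], [-0.0056, 0.8655, 0.5009, 0.6256], [0.0, 0.0, 0.0, 1.0]]}
top {'fx': 501.9799446377364, 'fy': 501.9799446377364, 'cx': 282.91609126643135, 'cy': 212.1309300909497, 'dist_coeffs': array([-0.0590909,  0.       ,  0.       ,  0.       ,  0.       ]), 'extrinsics': [[0.0496, 0.9768, -0.2083, 0.1545], [-0.9988, 0.0496, -0.0053, 0.0026], [0.0051, 0.2083, 0.978, 1.5028], [0.0, 0.0, 0.0, 1.0]]}
wrist {'fx': 331.53447360917255, 'fy': 331.53447360917255, 'cx': 281.30827420059694, 'cy': 206.09052392617423, 'dist_coeffs': array([-0.05734942,  0.        ,  0.        ,  0.        ,  0.        ]), 'extrinsics': [[0.2958, -0.9218, -0.2504, 0.1125], [0.9553, 0.2852, 0.0786, 0.6186], [-0.001, -0.2625, 0.9649, 0.3842], [0.0, 0.0, 0.0, 1.0]]}
```

View pics/a_side.png

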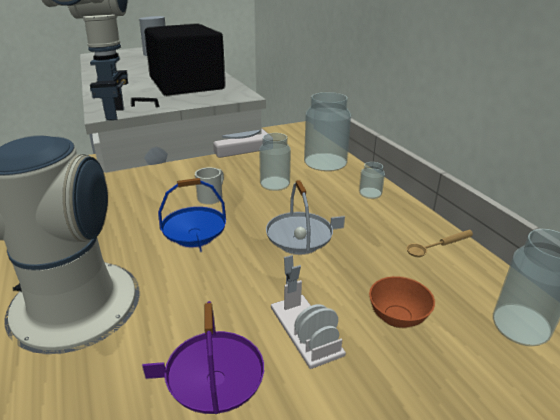

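View pics/a_top.png

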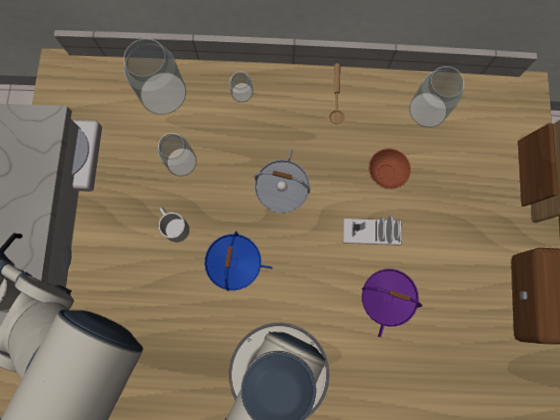

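View pics/a_wrist.png

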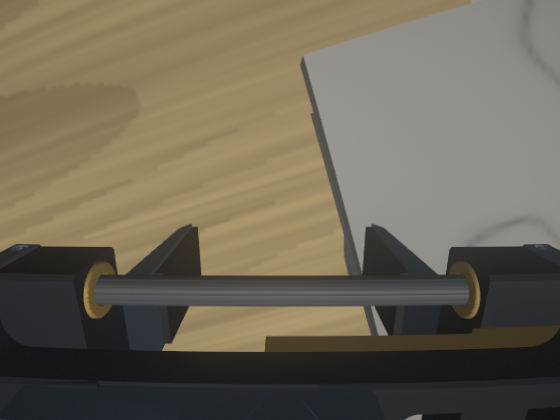

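The top view shows the steel dish at (282,187) with its ear at (290,156). The bowl is at (390,168), the lifter on the rack at (358,228) and the jar beside the dish at (177,153). The blue dish (233,262) and the purple dish (390,297) are look-alikes. I'll get coarse positions from the top and side views.

```bash
cat > h.py <<'E'
import numpy as np, cv2
from scipy.spatial.transform import Rotation as R
F=np.diag([1,-1,-1.])
def rays(cal,px):
    K=np.array([[cal['fx'],0,cal['cx']],[0,cal['fy'],cal['cy']],[0,0,1]])
    p=cv2.undistortPoints(np.array(px,float).reshape(-1,1,2),K,np.array(cal['dist_coeffs'])).reshape(-1,2)
    E=np.array(cal['extrinsics']); d=np.c_[p,np.ones(len(p))]@F@E[:3,:3].T
    return E[:3,3],d/np.linalg.norm(d,axis=1)[:,None]
def plane(cal,px,z):
    o,d=rays(cal,px); return o+d*((z-o[2])/d[:,2])[:,None]
def proj(cal,P):
    K=np.array([[cal['fx'],0,cal['cx']],[0,cal['fy'],cal['cy']],[0,0,1]])
    E=np.array(cal['extrinsics']); c=(np.atleast_2d(P)-E[:3,3])@E[:3,:3]@F
    return cv2.projectPoints(c,np.zeros(3),np.zeros(3),K,np.array(cal['dist_coeffs']))[0].reshape(-1,2)
def tri(obs):
    # obs: list of (cal,px) -> point, residual mm
    A=np.zeros((3,3));b=np.zeros(3);L=[]
    for c,p in obs:
        o,d=rays(c,[p]);d=d[0];M=np.eye(3)-np.outer(d,d);A+=M;b+=M@o;L.append((o,M))
    X=np.linalg.solve(A,b); return X,[round(1e3*np.linalg.norm(M@(X-o)),1) for o,M in L]
def pose(s):
    w,x,y,z=s['orientation'];return np.array(s['position']),R.from_quat([x,y,z,w])
def delta(s,P):
    p,r=pose(s);return r.inv().apply(np.array(P)-p)/0.3
E
python3 - <<'E'
from plant import optics
from h import *
S=optics.get_calibration("side");T=optics.get_calibration("top")
for n,a,b in [("ball",(300,233),(282,187)),("earTop",(338,218),(290,153)),("arch",(300,187),(283,175)),("lifterTop",(290,258),(357,222)),("bowl",(402,300),(390,168))]:
    print(n,*tri([(S,a),(T,b)]))
print(plane(T,[(390,168)],.05), plane(T,[(183,160)],0.0),plane(T,[(172,228)],0.0))
im=cv2.imread('pics/a_top.png');cv2.imwrite('pics/t_crop.png',cv2.resize(im[120:270,230:430],None,fx=4,fy=4,interpolation=2))
im=cv2.imread('pics/a_side.png');cv2.imwrite('pics/s_crop.png',cv2.resize(im[165:365,240:440],None,fx=3,fy=3,interpolation=2))
E
```

```text
ball [0.54971976 0.01647325 0.02601145] [np.float64(2.8), np.float64(2.8)]
earTop [ 0.64733769 -0.0023435   0.05732709] [np.float64(1.4), np.float64(1.4)]
arch [0.54705664 0.01479207 0.15766557] [np.float64(0.5), np.float64(0.5)]
lifterTop [ 0.42610213 -0.19651641  0.1334682 ] [np.float64(2.5), np.float64(2.5)]
bowl [ 0.617363   -0.30699616  0.04779603] [np.float64(0.2), np.float64(0.2)]
[[ 0.61683902 -0.30661783  0.05      ]] [[0.62563573 0.33206324 0.        ]] [[0.40807188 0.34574981 0.        ]]
```

View pics/t_crop.png

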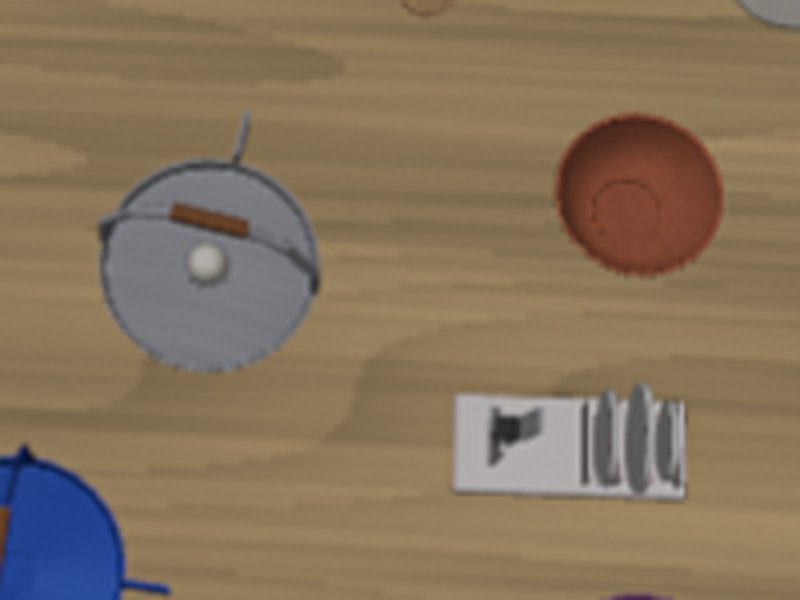

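View pics/s_crop.png

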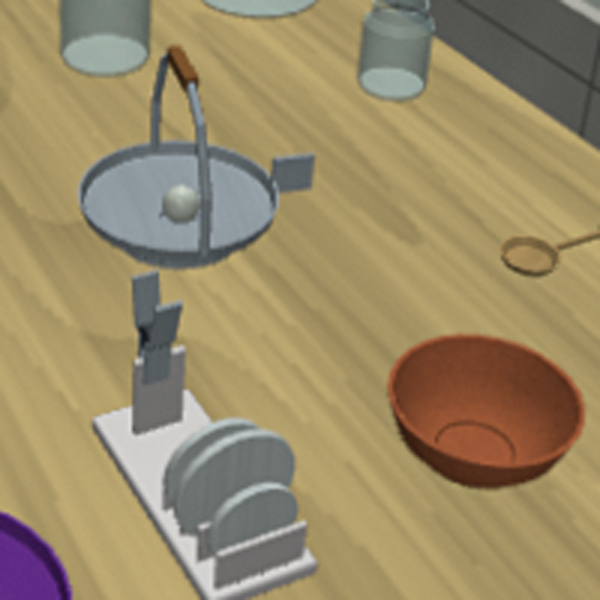

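Run:
```python
from plant import optics,monitor
from h import *
s=monitor.get_state();p,r=pose(s);print(r.as_matrix().round(3))
W=optics.get_calibration("wrist");E=np.array(W['extrinsics'])
print("cam in tool",r.inv().apply(E[:3,3]-p).round(3), (r.inv().as_matrix()@E[:3,:3]).round(3))
# target: tool y along world y sign -> z=+x ; rotvec in tool frame
for yaw in (0,-2,-10):
  c=R.from_euler('z',yaw,degrees=True)*R.from_matrix(np.array([[0,0,1],[0,1,0],[-1,0,0.]]))
  print(yaw,(r.inv()*c).as_rotvec().round(3)/(np.pi/2))
for P in [(.3,.35,.34),(.40,.0,.34),(.36,-.19,.30)]: print(P,delta(s,P).round(3))
```

```text
[[-0.     0.295  0.955]
 [-0.001  0.955 -0.295]
 [-1.    -0.001 -0.   ]]
cam in tool [-0.157 -0.001 -0.075] [[-0.     0.263 -0.965]
 [ 1.     0.     0.   ]
 [ 0.    -0.965 -0.263]]
0 [-0.19098593 -0.          0.00063662]
-2 [-0.16870424 -0.          0.00063662]
-10 [-0.07957747 -0.          0.00063662]
(0.3, 0.35, 0.34) [-0.375 -0.673  0.611]
(0.4, 0.0, 0.34) [-0.374 -1.689  1.274]
(0.36, -0.19, 0.3) [-0.24  -2.333  1.334]
```

Request:
play_rows(increments=[[[-0.19, 0, 0], [-0.37, -1, 0.9], -1], [[-0.19, 0, 0], [-0.37, -1, 0.9], -1], [[-0.19, 0, 0], [-0.37, -1, 0.9], -1], [[-0.19, 0, 0], [-0.37, -1, 0.9], -1], [[-0.19, 0, 0], [-0.37, -1, 0.9], -1], [[-0.19, 0, 0], [-0.37, -1, 0.9], -1], [[-0.19, 0, 0], [-0.37, -1, 0.9], -1], [[-0.19, 0, 0], [-0.37, -1, 0.9], -1], [[-0.19, 0, 0], [-0.37, -1, 0.9], -1], [[-0.19, 0, 0], [-0.37, -1, 0.9], -1]], grip_force=40)

```text
time: 1.15
position: [0.3551, 0.2288, 0.3397]
orientation: [0.708, 0.002, 0.707, -0.002]
ft_force: [0.3, 0.4, 0.3]
gripper_width: 0.091
```

Request:
play_rows(increments=[[[0, 0, 0], [0, -0.95, 0], -1], [[0, 0, 0], [0, -0.95, 0], -1], [[0, 0, 0], [0, -0.95, 0], -1], [[0, 0, 0], [0, -0.95, 0], -1], [[0, 0, 0], [0, -0.95, 0], -1], [[0, 0, 0], [0, -0.95, 0], -1], [[0, 0, 0], [0, -0.95, 0], -1], [[0, 0, 0], [0, -0.95, 0], -1]])

```text
time: 1.95
position: [0.3534, -0.0545, 0.3386]
orientation: [0.707, 0.002, 0.707, -0.001]
ft_force: [-0.5, 1.1, 0.3]
gripper_width: 0.0912
```

```bash
cat > snap.py <<'E'
import sys,json
from plant import optics,monitor
from h import *
n,o=sys.argv[1:3]
s=monitor.get_state();c=optics.get_calibration(n);im=optics.camera(n)
cv2.imwrite(f'pics/{o}.png',im)
json.dump({k:np.array(v).tolist() for k,v in c.items()},open(f'pics/{o}.json','w'))
print(s['time'],s['position'].round(4),s['orientation'].round(4),s['q'].round(3),s['ft_force'].round(2),s['gripper_width'])
E
python3 snap.py wrist w1
```

```text
1.95 [ 0.3534 -0.0545  0.3386] [ 0.7069  0.0016  0.7073 -0.0012] [-0.321 -0.014  1.741  0.     1.416 -1.888] [-0.53  1.11  0.27] 0.09115928937733728
```

View pics/w1.png

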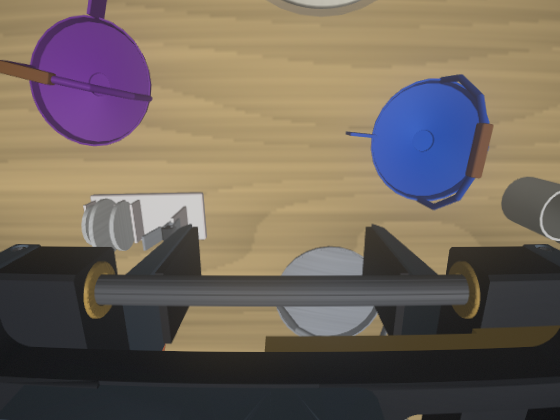

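Request:
play_rows(increments=[[[0, 0, 0], [0.2, -0.48, 0.45], -1], [[0, 0, 0], [0.2, -0.48, 0.45], -1], [[0, 0, 0], [0.2, -0.48, 0.45], -1], [[0, 0, 0], [0.2, -0.48, 0.45], -1], [[0, 0, 0], [0.2, -0.48, 0.45], -1], [[0, 0, 0], [0.2, -0.48, 0.45], -1], [[0, 0, 0], [0.2, -0.48, 0.45], -1]])

```text
time: 2.7
position: [0.4882, -0.1965, 0.279]
orientation: [0.707, -0.0, 0.707, 0.0]
ft_force: [0.0, 0.3, -0.0]
gripper_width: 0.0911
```

```bash
python3 snap.py wrist w2; python3 -c "
import cv2;im=cv2.imread('pics/w2.png');cv2.imwrite('pics/w2c.png',cv2.resize(im[:250,130:430],None,fx=2.66,fy=2.4,interpolation=2))"
```

```text
2.7 [ 0.4882 -0.1965  0.279 ] [ 7.069e-01 -0.000e+00  7.073e-01  4.000e-04] [-0.496  0.305  1.513  0.     1.325 -2.068] [ 0.02  0.32 -0.03] 0.09108530403261994
```

View pics/w2.png

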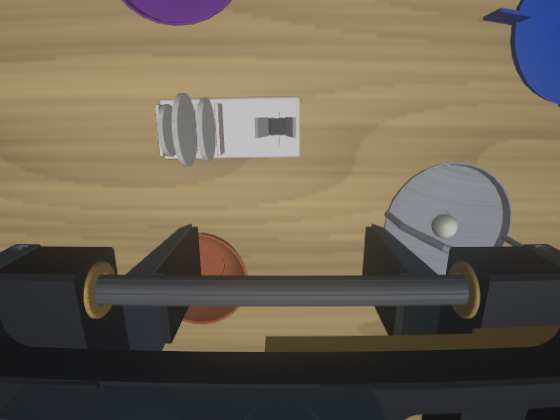

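```bash
python3 -c "
import cv2;im=cv2.imread('pics/w2.png');cv2.imwrite('pics/w2d.png',cv2.resize(im[85:170,225:310],None,fx=7,fy=7,interpolation=0))"
```

```text
(no output)
```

View pics/w2d.png

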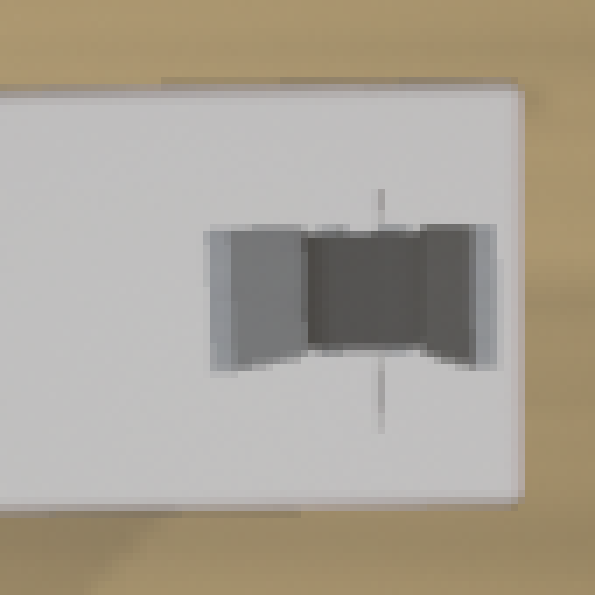

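The crop shows the two lever tops spanning columns 254.6–296 and rows 117.5–138. The fin ends are at (279.4,112) and (279.4,147), and the rack edges run almost level in the image. Next I'll compute the pose, with the dish taken from the same picture.

Run:
```python
import json
from h import *
from plant import monitor,optics
W=json.load(open('pics/w2.json'));S=optics.get_calibration('side');T=optics.get_calibration('top')
c=plane(W,[(254.6,117.8),(255.0,138),(296,117.3),(296,138)],.132);print(c.round(4),c.mean(0).round(4))
print('fin',plane(W,[(279.4,112),(279.4,147)],.075).round(4))
print('rack corners',plane(W,[(225,98.3),(299,97.6),(225,157.5),(299.3,156.9)],.012).round(4))
im=cv2.imread('pics/w2.png');
# rack yaw by mask
m=((im.max(2).astype(int)-im.min(2))<12)&(im.min(2)>150);m[170:]=0;m[:80]=0
n,l,st,ce=cv2.connectedComponentsWithStats(m.astype(np.uint8));k=1+st[1:,4].argmax();ys,xs=np.where(l==k)
up=np.array([(x,ys[xs==x].min()) for x in range(235,296)],float);lo=np.array([(x,ys[xs==x].max()) for x in range(225,296)],float)
for e in(up,lo):
  g=np.polyfit(e[:,0],e[:,1],1);P=plane(W,[(230,np.polyval(g,230)),(296,np.polyval(g,296))],.012);d=P[0]-P[1];print('yaw',np.degrees(np.arctan2(d[0],-d[1])))
# lever tops heights: wrist vs side
im=cv2.imread('pics/a_side.png');cv2.imwrite('pics/s_l.png',cv2.resize(im[240:320,260:340],None,fx=7,fy=7,interpolation=0))
```

```text
[[ 0.4141 -0.2204  0.132 ]
 [ 0.4318 -0.2204  0.132 ]
 [ 0.4137 -0.1836  0.132 ]
 [ 0.4319 -0.1834  0.132 ]] [ 0.4229 -0.2019  0.132 ]
fin [[ 0.4084 -0.1986  0.075 ]
 [ 0.445  -0.1987  0.075 ]]
rack corners [[ 0.3911 -0.2656  0.012 ]
 [ 0.3905 -0.1749  0.012 ]
 [ 0.4637 -0.2685  0.012 ]
 [ 0.4631 -0.1736  0.012 ]]
yaw 0.06596632790243416
yaw 0.9431372551121416
```

View pics/s_l.png

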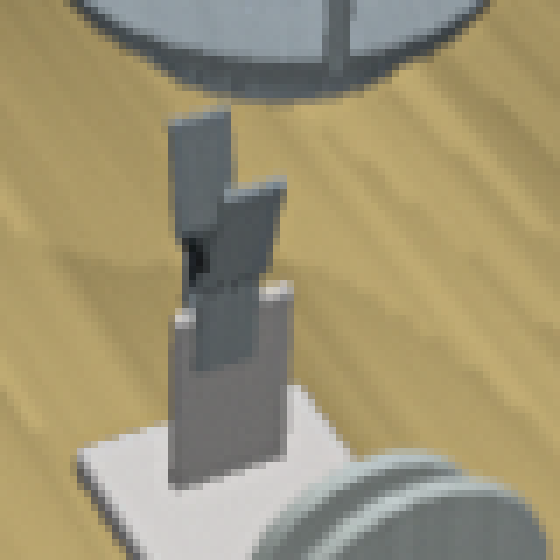

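Run:
```python
import json
from h import *
from plant import optics
W=json.load(open('pics/w2.json'));S=optics.get_calibration('side')
for w,s in [((296,117.3),(284,257.4)),((296,138),(292.9,255.1)),((254.6,117.8),(291.7,267.4)),((255,138),(300.9,265.7)),((279.4,112),(285.5,284.5)),((279.4,147),(301.4,280.8))]:
  X,r=tri([(W,w),(S,s)]);print(X.round(4),r)
```

```text
[ 0.4151 -0.1841  0.1289] [np.float64(1.5), np.float64(1.5)]
[ 0.4337 -0.184   0.1287] [np.float64(1.7), np.float64(1.7)]
[ 0.4148 -0.2208  0.1312] [np.float64(0.8), np.float64(0.8)]
[ 0.4331 -0.221   0.1296] [np.float64(1.2), np.float64(1.2)]
[ 0.4107 -0.1997  0.0753] [np.float64(2.6), np.float64(2.6)]
[ 0.4466 -0.1993  0.0721] [np.float64(1.5), np.float64(1.5)]
```

Request:
play_rows(increments=[[[0, 0, 0], [0.15, -0.017, -0.212], -1], [[0, 0, 0], [0.3, -0.017, -0.212], -1], [[0, 0, 0], [0.4, -0.017, -0.212], -1], [[0, 0, 0], [0.48, -0.017, -0.212], -1], [[0, 0, 0], [0.53, -0.017, -0.212], -1], [[0, 0, 0], [0.56, -0.017, -0.212], -1], [[0, 0, 0], [0.56, -0.017, -0.212], -1]])

```text
time: 3.45
position: [0.4245, -0.2026, 0.1109]
orientation: [0.707, 0.0, 0.707, -0.0]
ft_force: [0.9, -0.4, 0.1]
gripper_width: 0.0911
```

```bash
python3 snap.py wrist w3;  python3 snap.py side s3; python3 -c "
import cv2;im=cv2.imread('pics/s3.png');cv2.imwrite('pics/s3c.png',cv2.resize(im[200:320,220:380],None,fx=5,fy=5,interpolation=2))"
```

```text
3.45 [ 0.4245 -0.2026  0.1109] [ 7.070e-01  3.000e-04  7.073e-01 -1.000e-04] [-0.572  0.45   1.853  0.     0.84  -2.143] [ 0.94 -0.4   0.09] 0.09108758297312229
3.5 [ 0.4249 -0.203   0.1115] [ 7.072e-01  2.000e-04  7.070e-01 -3.000e-04] [-0.573  0.449  1.852  0.     0.841 -2.143] [-0.38  0.05  0.19] 0.09125125783288307
```

View pics/s3c.png

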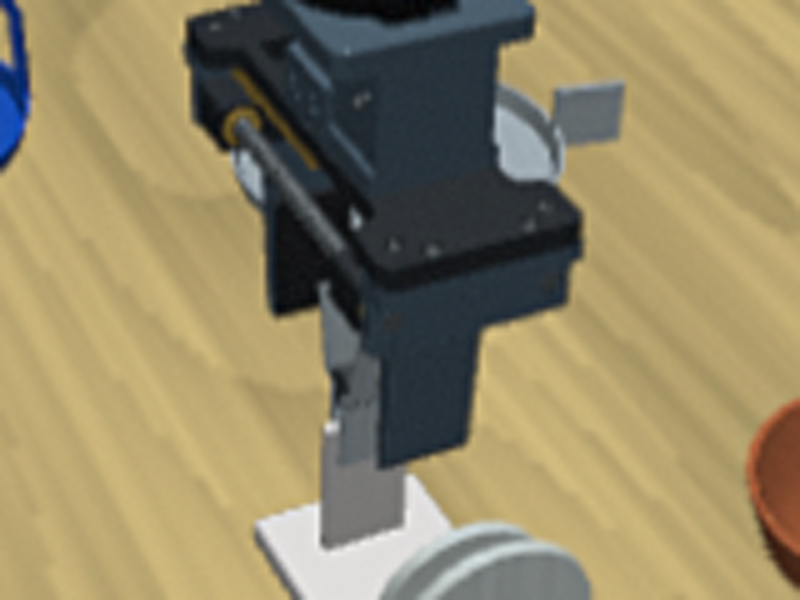

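View pics/w3.png

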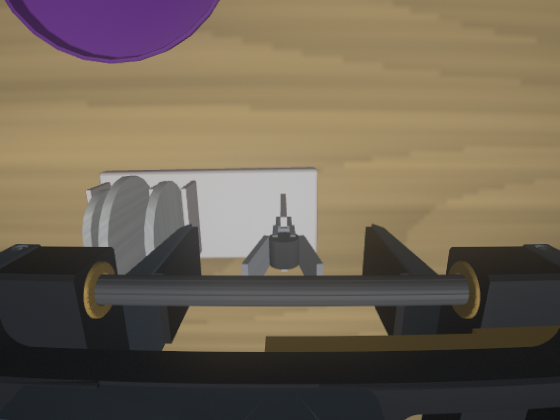

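The lifter stands centred between the fingers, its pivot at column 283 against a finger centre of 282. I'll squeeze it now.

Request:
play_rows(increments=[[[0, 0, 0], [0, 0, 0], 1], [[0, 0, 0], [0, 0, 0], 1], [[0, 0, 0], [0, 0, 0], 1], [[0, 0, 0], [0, 0, 0], 1], [[0, 0, 0], [0, 0, 0], 1], [[0, 0, 0], [0, 0, 0], 1], [[0, 0, 0], [0, 0, 0], 1], [[0, 0, 0], [0, 0, 0], 1]], grip_force=35)

```text
time: 4.35
position: [0.4251, -0.2037, 0.1112]
orientation: [0.707, 0.0, 0.707, -0.001]
ft_force: [-0.5, -1.0, 14.6]
gripper_width: 0.0299
```

```bash
python3 snap.py wrist w4;  python3 snap.py side s4; python3 -c "
import cv2,numpy as np;a=cv2.imread('pics/s4.png')[230:310,260:340];b=cv2.imread('pics/w4.png')[170:290,222:342]
cv2.imwrite('pics/c4.png',np.hstack([cv2.resize(a,(400,480)),cv2.resize(b,(400,480))]))"
```

```text
4.35 [ 0.4251 -0.2037  0.1112] [ 7.073e-01  3.000e-04  7.069e-01 -6.000e-04] [-0.574  0.45   1.851 -0.     0.84  -2.143] [-0.5  -1.05 14.56] 0.029910866401774785
4.4 [ 0.4252 -0.2035  0.1114] [ 7.075e-01  5.000e-04  7.067e-01 -6.000e-04] [-0.573  0.449  1.851  0.     0.84  -2.143] [ 0.41 18.14 30.06] 0.02697007756422775
```

View pics/c4.png

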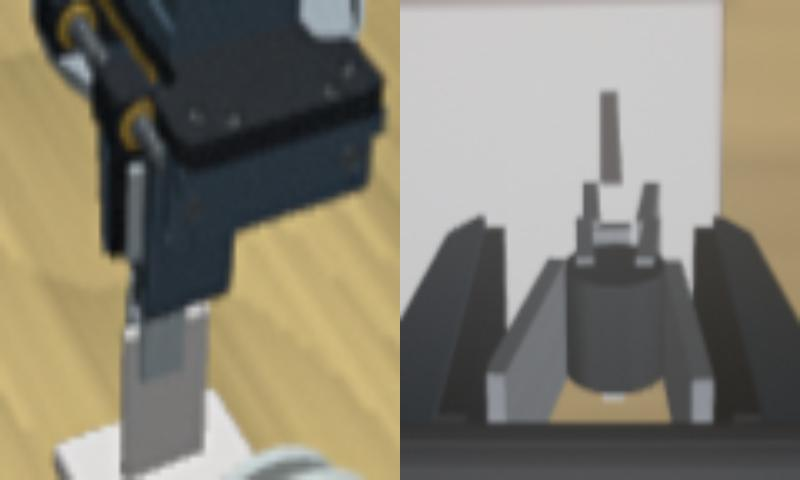

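Request:
play_rows(increments=[[[0, 0, 0], [0, 0, 0], 1], [[0, 0, 0], [0, 0, 0], 1], [[0, 0, 0], [0, 0, 0], 1]])

```text
time: 4.75
position: [0.4247, -0.2035, 0.1108]
orientation: [0.707, 0.0, 0.707, -0.0]
ft_force: [0.3, -0.1, -0.1]
gripper_width: 0.0215
```

```bash
python3 snap.py wrist w4;  python3 snap.py side s4; python3 -c "
import cv2,numpy as np;a=cv2.imread('pics/s4.png')[230:310,260:340];b=cv2.imread('pics/w4.png')[170:290,222:342]
cv2.imwrite('pics/c4.png',np.hstack([cv2.resize(a,(400,480)),cv2.resize(b,(400,480))]))"
```

```text
4.75 [ 0.4247 -0.2035  0.1108] [ 7.070e-01  5.000e-04  7.072e-01 -5.000e-04] [-0.574  0.45   1.852 -0.     0.84  -2.143] [ 0.34 -0.11 -0.13] 0.021472711833446678
4.8 [ 0.4247 -0.2035  0.1108] [ 7.070e-01  5.000e-04  7.072e-01 -5.000e-04] [-0.574  0.45   1.852 -0.     0.84  -2.143] [ 0.51 -0.35 -2.05] 0.021750585529018557
```

View pics/c4.png

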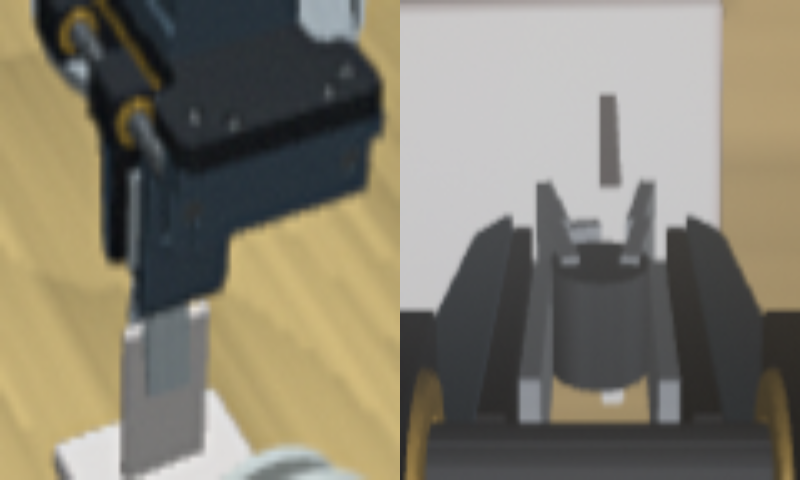

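Request:
play_rows(increments=[[[0, 0, 0], [-0.05, 0, 0], 1], [[0, 0, 0], [-0.15, 0, 0], 1], [[0, 0, 0], [-0.3, 0, 0], 1], [[0, 0, 0], [-0.45, 0.05, 0.06], 1], [[0, 0, 0], [-0.58, 0.15, 0.17], 1], [[0, 0, 0], [-0.63, 0.26, 0.3], 1], [[0, 0, 0], [-0.63, 0.37, 0.43], 1], [[0, 0, 0], [-0.63, 0.48, 0.56], 1], [[0, 0, 0], [-0.63, 0.58, 0.68], 1], [[0, 0, 0], [-0.63, 0.66, 0.78], 1]])

```text
time: 5.85
position: [0.6602, -0.004, 0.2998]
orientation: [0.707, 0.0, 0.707, -0.0]
ft_force: [0.2, -1.1, -1.2]
gripper_width: 0.0212
```

Request:
play_rows(increments=[[[0, 0, 0], [0, 0, 0], 1], [[0, 0, 0], [0, 0, 0], 1]])

```text
time: 6.05
position: [0.6591, -0.005, 0.299]
orientation: [0.707, -0.0, 0.708, 0.0]
ft_force: [0.3, 0.1, -0.7]
gripper_width: 0.0214
```

```bash
python3 snap.py wrist w5;  python3 snap.py side s5
```

```text
6.05 [ 0.6591 -0.005   0.299 ] [ 7.066e-01 -1.000e-04  7.076e-01  0.000e+00] [-0.098  0.492  1.15  -0.     1.501 -1.669] [ 0.3   0.05 -0.71] 0.021389075201663877
6.1 [ 0.6585 -0.0058  0.2994] [ 7.067e-01  3.000e-04  7.075e-01 -4.000e-04] [-0.099  0.491  1.151 -0.     1.501 -1.669] [-0.04 -0.4  -0.49] 0.02139434390154537
```

View pics/w5.png

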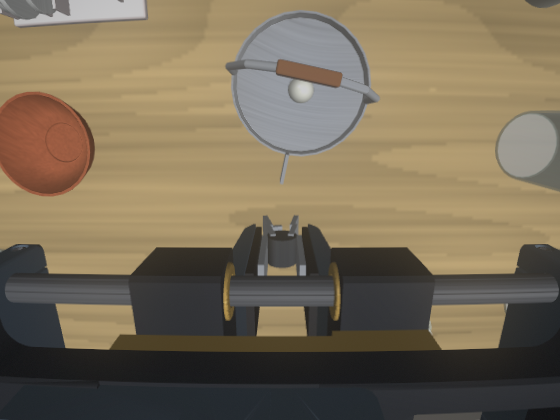

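View pics/s5.png

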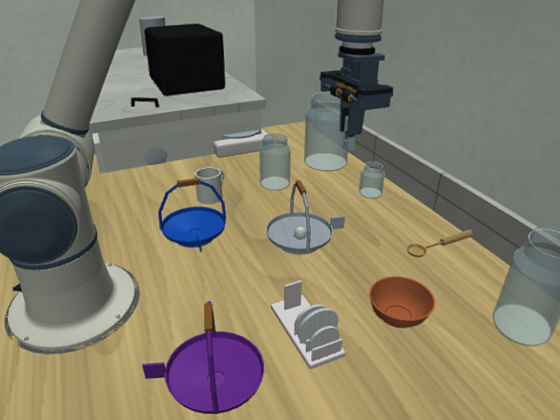

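The lifter is off the fin and held with its jaws open. The wrist view shows the dish centred near (301,84), the ear from (287,153) to (282,182), the grip at (308,74) and the bowl at (43,145).

```bash
python3 -c "
import cv2,numpy as np
im=cv2.imread('pics/w5.png');cv2.imwrite('pics/w5c.png',np.hstack([cv2.resize(im[140:200,255:315],(400,400),interpolation=0),cv2.resize(im[55:95,270:350],(400,400),interpolation=0)]))
im=cv2.imread('pics/s5.png');cv2.imwrite('pics/s5c.png',cv2.resize(im[175:255,260:350],(630,560),interpolation=0))"
```

```text
(no output)
```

View pics/w5c.png

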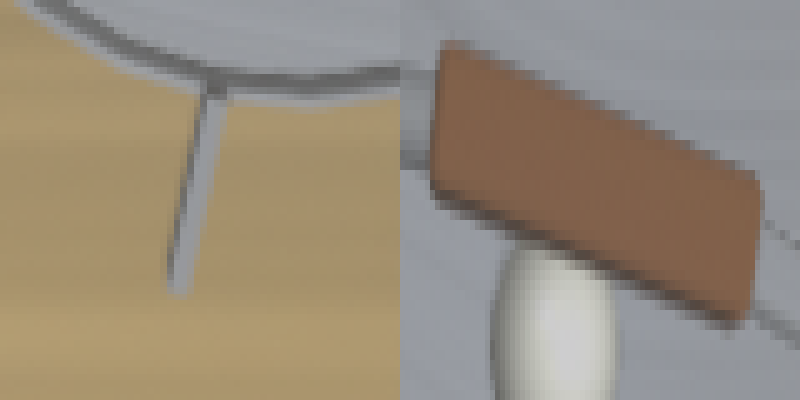

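View pics/s5c.png

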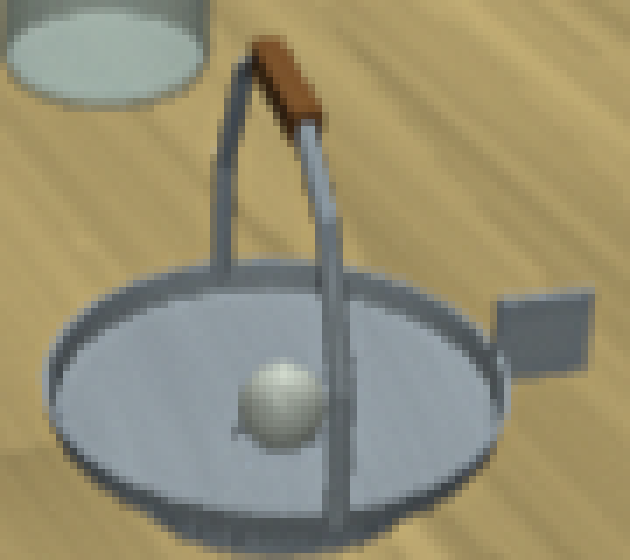

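Run:
```python
import json
from h import *
W=json.load(open('pics/w5.json'));S=json.load(open('pics/s5.json'));T=None
print('ear tri out',*tri([(W,(282,183.5)),(S,(345,216.4))]));print('ear tri in',*tri([(W,(287.4,155)),(S,(331,217.4))]))
e=plane(W,[(282,183.5),(287.4,155)],.062);print('ear plane',e.round(4),e.mean(0).round(4));d=e[0]-e[1];print('len',np.linalg.norm(d),'yaw',np.degrees(np.arctan2(d[1],d[0])))
g=plane(W,[(279,59.2),(342,73),(337.4,86.8),(276.4,74)],.162);print('grip',g.round(4),g.mean(0).round(4))
d=(g[0]+g[3]-g[1]-g[2])/2;print('len',np.linalg.norm(d),'yaw-90',np.degrees(np.arctan2(d[1],d[0]))-90,np.degrees(np.arctan2(d[1],d[0])))
# grip center height: wrist vs side top-face centre
print('grip tri',*tri([(W,(308.6,73.2)),(S,(260+286/7,175+80/7))]))
im=cv2.imread('pics/w5.png').astype(int);b,gg,r=im[...,0],im[...,1],im[...,2]
ball=plane(W,[(301,90)],.03);print('ball',ball, tri([(W,(301,91)),(S,(300.3,232.8))]))
# rim: ellipse from mask
m=((abs(r-b)<25)&(im.max(2)<190)).astype(np.uint8);m[160:]=0;m[:,:225]=0;m[:,380:]=0
m=cv2.morphologyEx(m,cv2.MORPH_OPEN,np.ones((13,13)))
c=max(cv2.findContours(m,0,1)[0],key=cv2.contourArea);h=cv2.convexHull(c)
print(cv2.boundingRect(h))
P=plane(W,h.reshape(-1,2).astype(float),.04);A=np.c_[2*P[:,:2],np.ones(len(P))];s=np.linalg.lstsq(A,(P[:,:2]**2).sum(1),rcond=None)[0];print('dish ctr',s[:2],'R',np.sqrt(s[2]+s[0]**2+s[1]**2))
mb=((r>b+60)&(r>110)).astype(np.uint8);mb[:,110:]=0
c=max(cv2.findContours(mb,0,1)[0],key=cv2.contourArea);P=plane(W,cv2.convexHull(c).reshape(-1,2).astype(float),.055)
A=np.c_[2*P[:,:2],np.ones(len(P))];s=np.linalg.lstsq(A,(P[:,:2]**2).sum(1),rcond=None)[0];print('bowl ctr',s[:2],'R',np.sqrt(s[2]+s[0]**2+s[1]**2))
```

```text
ear tri out [ 0.66475094 -0.00546877  0.0597486 ] [np.float64(2.2), np.float64(2.2)]
ear tri in [0.6290807  0.00134745 0.06186577] [np.float64(1.2), np.float64(1.2)]
ear plane [[ 0.6623 -0.0045  0.062 ]
 [ 0.628   0.0019  0.062 ]] [ 0.6452 -0.0013  0.062 ]
len 0.03491421047530681 yaw -10.531771268649925
grip [[ 0.5375 -0.0072  0.162 ]
 [ 0.5482  0.0455  0.162 ]
 [ 0.5593  0.0421  0.162 ]
 [ 0.5492 -0.0094  0.162 ]] [0.5485 0.0178 0.162 ]
len 0.05309913182334735 yaw-90 -191.30277839667554 -101.30277839667552
grip tri [0.54931577 0.01707518 0.15809096] [np.float64(1.5), np.float64(1.5)]
ball [[0.55211701 0.0188305  0.03      ]] (array([0.55372504, 0.01864959, 0.0252571 ]), [np.float64(0.9), np.float64(0.9)])
(232, 11, 141, 145)
dish ctr [0.54795226 0.01814786] R 0.08354236431547025
bowl ctr [ 0.61484318 -0.2807343 ] R 0.12887433105090365
```

Request:
play_rows(increments=[[[0.04, 0, 0], [0.1, 0.012, -0.04], 1], [[0.08, 0, 0], [0.2, 0.012, -0.04], 1], [[0.119, 0, 0], [0.3, 0.012, -0.04], 1], [[0.119, 0, 0], [0.38, 0.012, -0.04], 1], [[0.119, 0, 0], [0.43, 0.012, -0.04], 1], [[0.119, 0, 0], [0.43, 0.012, -0.04], 1], [[0.119, 0, 0], [0.43, 0.012, -0.04], 1]])

```text
time: 6.85
position: [0.6468, -0.0029, 0.1718]
orientation: [0.704, 0.067, 0.704, -0.067]
ft_force: [-0.8, -0.5, -0.5]
gripper_width: 0.0214
```

```bash
python3 snap.py wrist w6;  python3 snap.py side s6; python3 -c "
import cv2,numpy as np;a=cv2.imread('pics/s6.png')[130:250,280:400];b=cv2.imread('pics/w6.png')[170:290,222:342]
cv2.imwrite('pics/c6.png',np.hstack([cv2.resize(a,(400,480)),cv2.resize(b,(400,480))]))"
```

```text
6.85 [ 0.6468 -0.0029  0.1718] [ 0.7041  0.0668  0.7038 -0.0669] [-0.097  0.578  1.354 -0.     1.209 -1.478] [-0.78 -0.47 -0.46] 0.021377117349115394
6.9 [ 0.6472 -0.0028  0.1722] [ 0.7045  0.0668  0.7034 -0.0668] [-0.097  0.577  1.353 -0.     1.209 -1.478] [-0.8  -0.04 -0.61] 0.021655302844801456
```

View pics/c6.png

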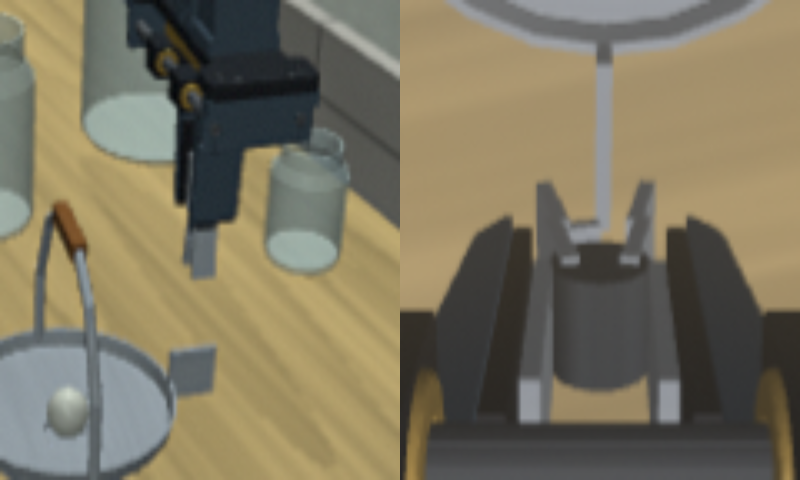

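Request:
play_rows(increments=[[[0, 0, 0], [0.03, 0.005, 0], 1], [[0, 0, 0], [0.08, 0.005, 0], 1], [[0, 0, 0], [0.13, 0.005, 0], 1], [[0, 0, 0], [0.17, 0.005, 0], 1], [[0, 0, 0], [0.2, 0.005, 0], 1], [[0, 0, 0], [0.22, 0.005, 0], 1], [[0, 0, 0], [0.23, 0.005, 0], 1], [[0, 0, 0], [0.235, 0.005, 0], 1], [[0, 0, 0], [0.235, 0.005, 0], 1]])

```text
time: 7.85
position: [0.6475, -0.0006, 0.1006]
orientation: [0.704, 0.066, 0.704, -0.066]
ft_force: [-0.2, 0.1, -1.0]
gripper_width: 0.0214
```

```bash
python3 snap.py wrist w7;  python3 snap.py side s7; python3 -c "
import cv2,numpy as np;a=cv2.imread('pics/s7.png')[160:250,290:380];b=cv2.imread('pics/w7.png')[170:290,222:342]
cv2.imwrite('pics/c7.png',np.hstack([cv2.resize(a,(400,480)),cv2.resize(b,(400,480))]))"
```

```text
7.85 [ 6.475e-01 -6.000e-04  1.006e-01] [ 0.7041  0.0665  0.7039 -0.0665] [-0.093  0.659  1.417  0.     1.065 -1.476] [-0.21  0.09 -0.97] 0.02138804706000042
7.9 [ 0.6475 -0.0007  0.1008] [ 0.7042  0.0664  0.7038 -0.0665] [-0.093  0.659  1.417 -0.     1.065 -1.476] [-0.83  0.13 -0.19] 0.0215817916881075
```

View pics/c7.png

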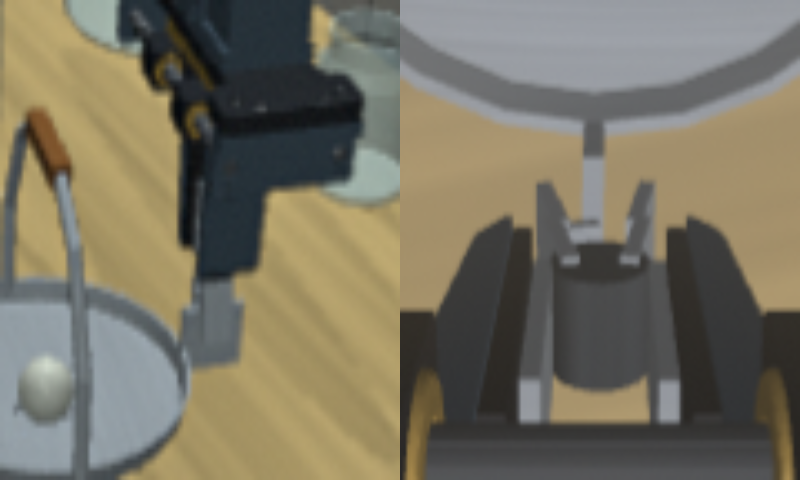

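The ear sits between the open jaws and nothing is touching yet. I'll lower it gently onto the seat.

Request:
play_rows(increments=[[[0, 0, 0], [0.004, 0, 0], 1], [[0, 0, 0], [0.007, 0, 0], 1], [[0, 0, 0], [0.01, 0, 0], 1], [[0, 0, 0], [0.01, 0, 0], 1]])

```text
time: 8.35
position: [0.6482, -0.0008, 0.098]
orientation: [0.705, 0.066, 0.703, -0.066]
ft_force: [1.5, -1.1, 5.7]
gripper_width: 0.0212
```

Request:
play_rows(increments=[[[0, 0, 0], [0.002, 0, 0], 1], [[0, 0, 0], [0.002, 0, 0], 1]])

```text
time: 8.55
position: [0.6486, -0.0008, 0.0977]
orientation: [0.705, 0.066, 0.703, -0.067]
ft_force: [3.0, -0.7, 7.2]
gripper_width: 0.0215
```

```bash
python3 snap.py wrist w8;  python3 snap.py side s8; python3 -c "
import cv2,numpy as np;a=cv2.imread('pics/s8.png')[160:250,290:380];b=cv2.imread('pics/w8.png')[170:290,222:342]
cv2.imwrite('pics/c8.png',np.hstack([cv2.resize(a,(400,480)),cv2.resize(b,(400,480))]))"
```

```text
8.55 [ 0.6486 -0.0008  0.0977] [ 0.705   0.0664  0.7029 -0.0665] [-0.093  0.663  1.419 -0.     1.057 -1.476] [ 3.05 -0.66  7.22] 0.021507453502919525
8.6 [ 0.6486 -0.0009  0.0977] [ 0.705   0.0665  0.703  -0.0665] [-0.093  0.663  1.419 -0.     1.057 -1.476] [ 2.5  -1.45  6.71] 0.021606292987559426
```

View pics/c8.png

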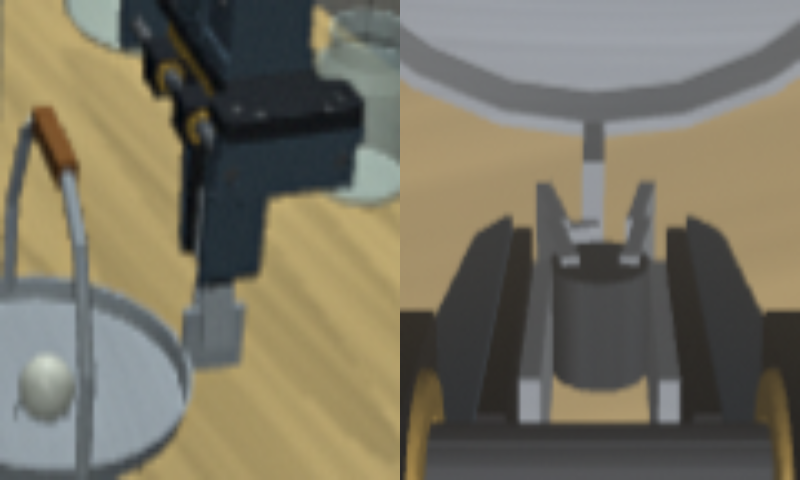

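Request:
play_rows(increments=[[[0, 0, 0], [-0.002, 0, 0], 1], [[0, 0, 0], [-0.002, 0, 0], 1]])

```text
time: 8.85
position: [0.6482, -0.0008, 0.0981]
orientation: [0.705, 0.066, 0.703, -0.066]
ft_force: [1.2, -0.4, 4.8]
gripper_width: 0.0217
```

Request:
play_rows(increments=[[[0, 0, 0], [-0.003, 0, 0], 1], [[0, 0, 0], [-0.003, 0, 0], 1]])

```text
time: 9.05
position: [0.6476, -0.0007, 0.0987]
orientation: [0.704, 0.066, 0.704, -0.066]
ft_force: [1.9, -0.7, 4.2]
gripper_width: 0.0219
```

Request:
play_rows(increments=[[[0, 0, 0], [-0.003, 0, 0], 1], [[0, 0, 0], [-0.003, 0, 0], 1]])

```text
time: 9.25
position: [0.647, -0.0006, 0.099]
orientation: [0.704, 0.066, 0.704, -0.066]
ft_force: [0.1, 0.7, 0.1]
gripper_width: 0.0218
```

Request:
play_rows(increments=[[[0, 0, 0], [0.0015, 0, 0], 1], [[0, 0, 0], [0.0015, 0, 0], -0.3], [[0, 0, 0], [0.0015, 0, 0], -1], [[0, 0, 0], [0.0015, 0, 0], -1], [[0, 0, 0], [0.0015, 0, 0], -1], [[0, 0, 0], [0.0015, 0, 0], -1], [[0, 0, 0], [0.0015, 0, 0], -1], [[0, 0, 0], [0.0015, 0, 0], -1]])

```text
time: 10.05
position: [0.6473, -0.0006, 0.0988]
orientation: [0.704, 0.066, 0.704, -0.066]
ft_force: [-0.5, 0.5, -0.2]
gripper_width: 0.0745
```

```bash
python3 snap.py wrist w9;  python3 snap.py side s9; python3 -c "
import cv2,numpy as np;a=cv2.imread('pics/s9.png')[160:250,290:380];b=cv2.imread('pics/w9.png')[170:290,222:342]
cv2.imwrite('pics/c9.png',np.hstack([cv2.resize(a,(400,480)),cv2.resize(b,(400,480))]))"
```

```text
10.05 [ 6.473e-01 -6.000e-04  9.880e-02] [ 0.704   0.0665  0.704  -0.0665] [-0.093  0.661  1.419  0.     1.062 -1.476] [-0.54  0.52 -0.15] 0.07450278070318092
10.1 [ 0.6473 -0.0007  0.0988] [ 0.704   0.0665  0.7039 -0.0665] [-0.093  0.661  1.419  0.     1.062 -1.476] [-0.28  1.19 -0.93] 0.07863285167470269
```

View pics/c9.png

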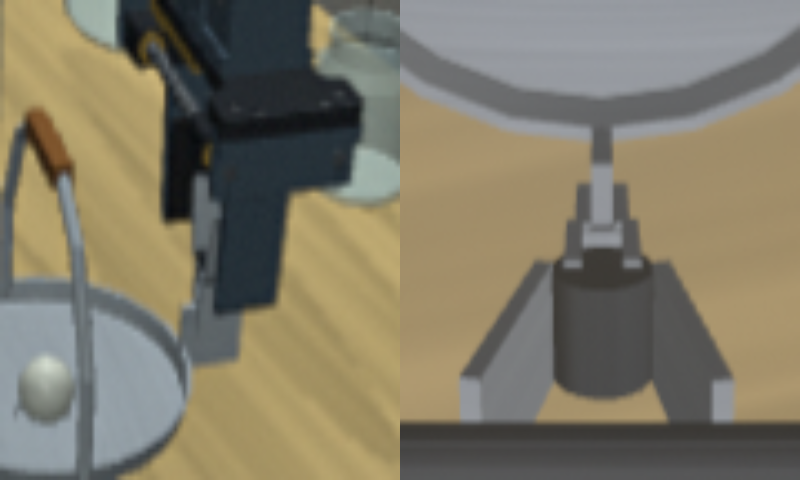

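The lifter is clipped symmetrically on the ear and the fingers are clear of it. I'll raise the arm straight up and re-measure.

Request:
play_rows(increments=[[[0, 0, 0], [-0.04, 0, 0], -1], [[0, 0, 0], [-0.12, 0, 0], -1], [[0, 0, 0], [-0.22, 0, 0], -1], [[0, 0, 0], [-0.34, 0, 0], -1], [[0, 0, 0], [-0.48, 0, 0], -1], [[0, 0, 0], [-0.6, 0, 0], -1], [[0, 0, 0], [-0.67, 0, 0], -1], [[0, 0, 0], [-0.67, 0, 0], -1], [[0, 0, 0], [-0.67, 0, 0], -1]])

```text
time: 11.05
position: [0.6472, -0.0006, 0.3004]
orientation: [0.704, 0.066, 0.704, -0.066]
ft_force: [-0.3, 0.1, -1.4]
gripper_width: 0.0908
```

```bash
python3 snap.py wrist w10;  python3 snap.py side s10; python3 -c "
import cv2,numpy as np;a=cv2.imread('pics/s10.png')[160:260,260:360];b=cv2.imread('pics/w10.png')[0:230,180:410]
cv2.imwrite('pics/c10.png',np.hstack([cv2.resize(a,(400,400)),cv2.resize(b,(400,400))]))"
```

```text
11.05 [ 6.472e-01 -6.000e-04  3.004e-01] [ 0.7043  0.0665  0.7036 -0.0665] [-0.093  0.471  1.183  0.     1.487 -1.476] [-0.34  0.12 -1.41] 0.09084790336477967
11.1 [ 6.469e-01 -6.000e-04  2.994e-01] [ 0.7037  0.0665  0.7042 -0.0665] [-0.093  0.472  1.184  0.     1.487 -1.476] [-0.6   0.31 -0.5 ] 0.09134239513435864
```

View pics/c10.png

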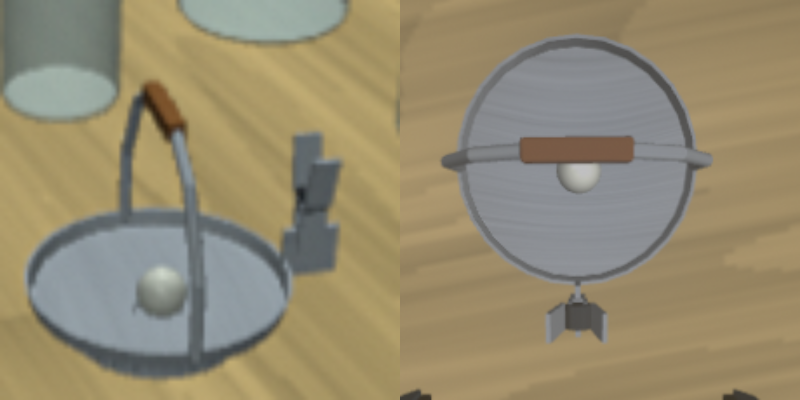

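View pics/w10.png

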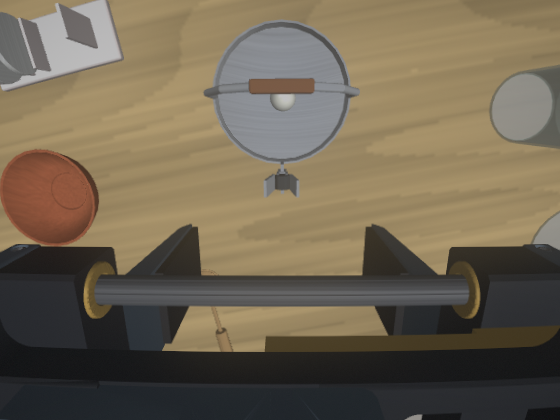

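Run:
```python
import json
from h import *
from plant import monitor
W=json.load(open('pics/w10.json'));S=json.load(open('pics/s10.json'))
im=cv2.imread('pics/w10.png').astype(int);b,g,r=im[...,0],im[...,1],im[...,2]
def circ(P):
  A=np.c_[2*P[:,:2],np.ones(len(P))];s=np.linalg.lstsq(A,(P[:,:2]**2).sum(1),rcond=None)[0];return s[:2].round(4),np.sqrt(s[2]+s[0]**2+s[1]**2).round(4)
brown=((r-b>40)&(r-g>22)).astype(np.uint8)
m=brown.copy();m[:65]=0;m[110:]=0;m[:,:235]=0;m[:,330:]=0
c=max(cv2.findContours(m,0,1)[0],key=cv2.contourArea);q=cv2.minAreaRect(c);print(q)
C=cv2.boxPoints(q);P=plane(W,C,.162);print(P.round(4),P.mean(0).round(4))
im2=cv2.imread('pics/s10.png').astype(int);m2=((im2[...,2]-im2[...,0]>60)&(im2.max(2)<170)).astype(np.uint8);m2[:175]=0;m2[200:]=0;m2[:,:285]=0;m2[:,315:]=0
ys,xs=np.where(m2);print('side grip',xs.mean(),ys.mean(),len(xs), tri([(W,q[0]),(S,(xs.mean(),ys.mean()))]))
m=brown.copy();m[:,110:]=0;m[:145]=0;m[248:]=0
c=max(cv2.findContours(m,0,1)[0],key=cv2.contourArea);h=cv2.convexHull(c).reshape(-1,2).astype(float);h=h[(h[:,1]<238)]
print('bowl',circ(plane(W,h,.055)))
# lifter: top levers, ear
print('lifter top',plane(W,[(281.5,186)],.119).round(4))
# dish rim
m=((abs(r-b)<25)&(im.max(2)<190)).astype(np.uint8);m[164:]=0;m[:,:205]=0;m[:,365:]=0
m=cv2.morphologyEx(m,cv2.MORPH_OPEN,np.ones((13,13)));c=max(cv2.findContours(m,0,1)[0],key=cv2.contourArea)
print('dish',circ(plane(W,cv2.convexHull(c).reshape(-1,2).astype(float),.04)))
```

```text
((281.5, 85.5), (13.0, 63.0), 90.0)
[[ 0.5383 -0.0072  0.162 ]
 [ 0.5482  0.045   0.162 ]
 [ 0.5586  0.0432  0.162 ]
 [ 0.5486 -0.0093  0.162 ]] [0.5484 0.0179 0.162 ]
side grip 303.96585365853656 185.74146341463415 205 (array([0.55265855, 0.01544268, 0.16038785]), [np.float64(5.0), np.float64(5.0)])
bowl (array([ 0.6158, -0.3023]), np.float64(0.0662))
lifter top [[ 0.6425 -0.      0.119 ]]
dish (array([0.5483, 0.0177]), np.float64(0.0833))
```

Request:
play_rows(increments=[[[0.09, 0, 0], [0, 0, -0.05], -1], [[0.18, 0, 0], [0, 0, -0.12], -1], [[0.27, 0, 0], [0, 0, -0.2], -1], [[0.36, 0, 0], [0, 0, -0.27], -1], [[0.45, 0, 0], [0, 0, -0.31], -1], [[0.54, 0, 0], [0, 0, -0.334], -1], [[0.63, 0, 0], [0, 0, -0.334], -1], [[0.72, 0, 0], [0, 0, -0.334], -1], [[0.81, 0, 0], [0, 0, -0.334], -1], [[0.9, 0, 0], [0, 0, -0.334], -1]])

```text
time: 12.15
position: [0.5483, 0.0181, 0.2987]
orientation: [-0.49, -0.509, -0.491, 0.51]
ft_force: [-0.2, -0.7, 0.1]
gripper_width: 0.0914
```

Request:
play_rows(increments=[[[0.06, 0, 0], [0, 0, 0], -1], [[0.1, 0, 0], [0, 0, 0], -1], [[0.1, 0, 0], [0, 0, 0], -1], [[0.1, 0, 0], [0, 0, 0], -1]])

```text
time: 12.55
position: [0.5486, 0.0181, 0.2991]
orientation: [-0.451, -0.544, -0.452, 0.545]
ft_force: [-0.2, 0.1, -0.7]
gripper_width: 0.0909
```

```bash
python3 snap.py wrist w11
python3 - <<'E'
from plant import monitor
from h import *
s=monitor.get_state();p,r=pose(s);print(r.as_matrix().round(4));print(delta(s,(.5485,.0177,.150)).round(4))
y=r.as_matrix()[:,1];print(np.degrees(np.arctan2(y[1],y[0])))
E
```

```text
12.55 [0.5486 0.0181 0.2991] [-0.4511 -0.544  -0.4517  0.5446] [-0.076  0.322  1.429 -0.     1.392  0.11 ] [-0.19  0.05 -0.74] 0.09094275048183333
[[-1.000e-03  9.827e-01 -1.852e-01]
 [ 0.000e+00 -1.852e-01 -9.827e-01]
 [-1.000e+00 -1.000e-03  1.000e-04]]
[4.976e-01 3.000e-04 1.300e-03]
-10.672158841805587
```

View pics/w11.png

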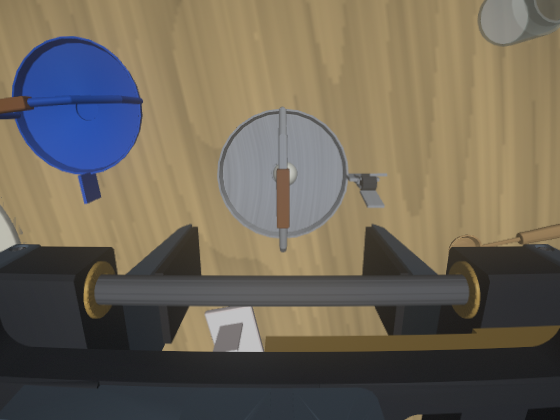

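Request:
play_rows(increments=[[[0, 0, 0], [0.08, 0.003, 0], -1], [[0, 0, 0], [0.18, 0.003, 0], -1], [[0, 0, 0], [0.28, 0.003, 0], -1], [[0, 0, 0], [0.36, 0.003, 0], -1], [[0, 0, 0], [0.42, 0.003, 0], -1], [[0, 0, 0], [0.47, 0.003, 0], -1], [[0, 0, 0], [0.497, 0.003, 0], -1], [[0, 0, 0], [0.497, 0.003, 0], -1], [[0, 0, 0], [0.497, 0.003, 0], -1]])

```text
time: 13.5
position: [0.55, 0.0179, 0.1511]
orientation: [0.451, 0.545, 0.451, -0.545]
ft_force: [0.4, -0.1, -0.1]
gripper_width: 0.0912
```

```bash
python3 snap.py wrist w12;python3 snap.py side s12; python3 -c "
import cv2,numpy as np;a=cv2.imread('pics/s12.png')[110:270,230:390];b=cv2.imread('pics/w12.png')[60:350,130:420]
cv2.imwrite('pics/c12.png',np.hstack([cv2.resize(a,(400,400)),cv2.resize(b,(400,400))]))"
```

```text
13.5 [0.55   0.0179 0.1511] [ 0.451   0.5448  0.4508 -0.5446] [-0.076  0.479  1.623 -0.     1.039  0.112] [ 0.38 -0.12 -0.07] 0.09116791966191805
13.55 [0.5502 0.0179 0.1514] [ 0.4511  0.545   0.4506 -0.5444] [-0.076  0.479  1.622  0.     1.039  0.112] [0.84 0.29 0.09] 0.09109092490897487
```

View pics/c12.png

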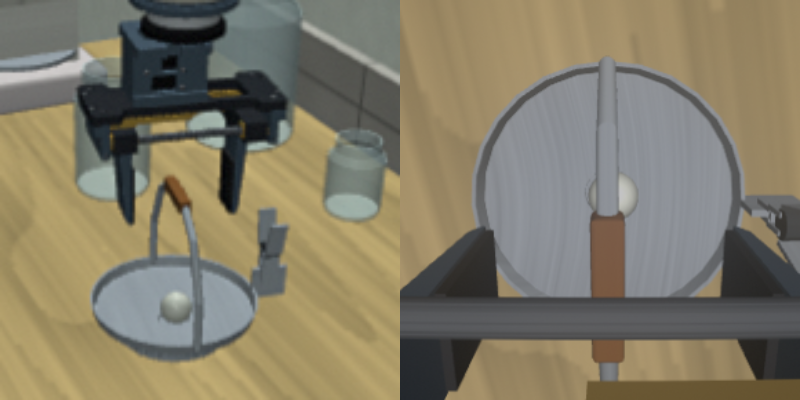

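Request:
play_rows(increments=[[[0, 0, 0], [0, 0, 0], 0.3], [[0, 0, 0], [0, 0, 0], 0.5], [[0, 0, 0], [0, 0, 0], 0.6], [[0, 0, 0], [0, 0, 0], 0.65], [[0, 0, 0], [0, 0, 0], 0.7], [[0, 0, 0], [0, 0, 0], 0.75], [[0, 0, 0], [0, 0, 0], 0.8], [[0, 0, 0], [0, 0, 0], 0.85], [[0, 0, 0], [0, 0, 0], 1], [[0, 0, 0], [0, 0, 0], 1]], grip_force=20)

```text
time: 14.6
position: [0.5497, 0.0179, 0.1507]
orientation: [-0.451, -0.545, -0.451, 0.545]
ft_force: [0.9, -0.5, -0.2]
gripper_width: 0.0144
```

Request:
play_rows(increments=[[[0, 0, 0], [0, 0, 0], 1], [[0, 0, 0], [0, 0, 0], 1], [[0, 0, 0], [0, 0, 0], 1], [[0, 0, 0], [0, 0, 0], 1]], grip_force=45)

```text
time: 15.0
position: [0.5497, 0.0179, 0.1506]
orientation: [-0.451, -0.545, -0.451, 0.545]
ft_force: [-1.0, -0.7, -1.4]
gripper_width: 0.0117
```

```bash
python3 snap.py wrist w13;python3 snap.py side s13; python3 -c "
import cv2,numpy as np;a=cv2.imread('pics/s13.png')[110:270,230:390];b=cv2.imread('pics/w13.png')[60:350,130:420]
cv2.imwrite('pics/c13.png',np.hstack([cv2.resize(a,(400,400)),cv2.resize(b,(400,400))]))"
```

```text
15.0 [0.5497 0.0179 0.1506] [-0.4508 -0.5447 -0.4508  0.5448] [-0.076  0.48   1.624 -0.     1.038  0.112] [-1.   -0.72 -1.4 ] 0.01174574806742707
15.05 [0.5497 0.0179 0.1506] [-0.4508 -0.5448 -0.4508  0.5448] [-0.076  0.48   1.623 -0.     1.038  0.112] [-0.77  0.48 -1.41] 0.011702140605519752
```

View pics/c13.png

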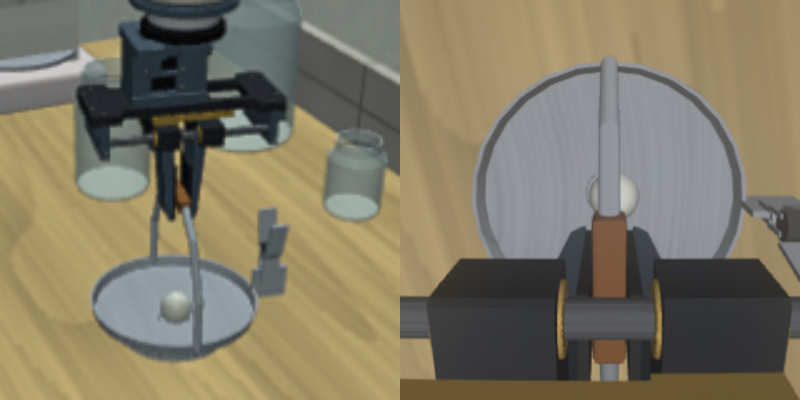

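Request:
play_rows(increments=[[[0, 0, 0], [-0.002, 0, 0], 1], [[0, 0, 0], [-0.006, 0, 0], 1], [[0, 0, 0], [-0.013, 0, 0], 1], [[0, 0, 0], [-0.023, 0, 0], 1], [[0, 0, 0], [-0.036, 0, 0], 1], [[0, 0, 0], [-0.05, 0, 0], 1], [[0, 0, 0], [-0.063, 0, 0], 1], [[0, 0, 0], [-0.073, 0, 0], 1], [[0, 0, 0], [-0.078, 0, 0], 1], [[0, 0, 0], [-0.08, 0, 0], 1]])

```text
time: 16.1
position: [0.5498, 0.0179, 0.1748]
orientation: [0.451, 0.545, 0.451, -0.545]
ft_force: [0.9, -0.8, -3.3]
gripper_width: 0.0118
```

```bash
python3 snap.py wrist w14;python3 snap.py side s14; python3 -c "
import cv2,numpy as np;a=cv2.imread('pics/s14.png')[90:270,230:410];b=cv2.imread('pics/w14.png')[60:350,130:420]
cv2.imwrite('pics/c14.png',np.hstack([cv2.resize(a,(400,400)),cv2.resize(b,(400,400))]))"
```

```text
16.1 [0.5498 0.0179 0.1748] [ 0.4508  0.5448  0.4507 -0.5447] [-0.076  0.449  1.597 -0.     1.095  0.112] [ 0.85 -0.78 -3.25] 0.011790426360033331
16.15 [0.5497 0.0179 0.1748] [ 0.4508  0.5448  0.4508 -0.5448] [-0.076  0.449  1.597 -0.     1.095  0.112] [-0.46 -0.21 -4.03] 0.011400192668633739
```

View pics/c14.png

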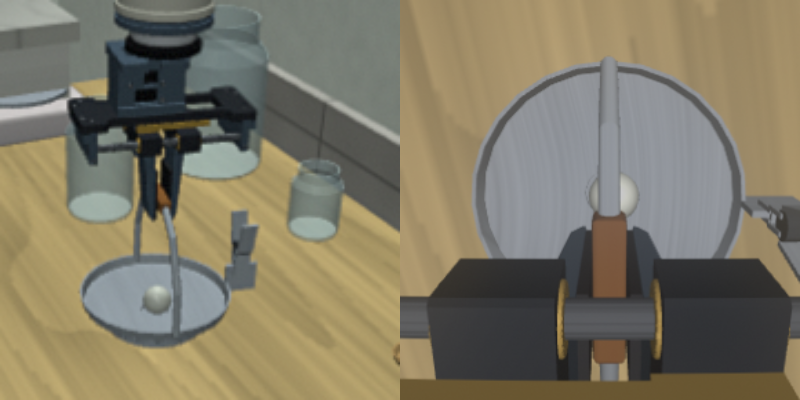

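The dish is in the air, level, with the ball in the middle and about 4 N on the wrist. I'll lift it another 80 mm.

Request:
play_rows(increments=[[[0, 0, 0], [-0.004, 0, 0], 1], [[0, 0, 0], [-0.014, 0, 0], 1], [[0, 0, 0], [-0.03, 0, 0], 1], [[0, 0, 0], [-0.052, 0, 0], 1], [[0, 0, 0], [-0.078, 0, 0], 1], [[0, 0, 0], [-0.104, 0, 0], 1], [[0, 0, 0], [-0.13, 0, 0], 1], [[0, 0, 0], [-0.156, 0, 0], 1], [[0, 0, 0], [-0.18, 0, 0], 1], [[0, 0, 0], [-0.202, 0, 0], 1]])

```text
time: 17.2
position: [0.5498, 0.0179, 0.2359]
orientation: [0.451, 0.545, 0.451, -0.545]
ft_force: [0.2, -0.5, -4.1]
gripper_width: 0.0118
```

Request:
play_rows(increments=[[[0, 0, 0], [-0.02, 0, 0], 1], [[0, 0, 0], [-0.036, 0, 0], 1], [[0, 0, 0], [-0.048, 0, 0], 1], [[0, 0, 0], [-0.056, 0, 0], 1], [[0, 0, 0], [-0.06, 0, 0], 1], [[0, 0, 0], [-0.06, 0, 0], 1], [[0, 0, 0], [-0.06, 0, 0], 1], [[0, 0, 0], [-0.06, 0, 0], 1]])

```text
time: 18.0
position: [0.5496, 0.0179, 0.2531]
orientation: [-0.451, -0.545, -0.451, 0.545]
ft_force: [-0.1, 0.3, -3.5]
gripper_width: 0.0117
```

```bash
python3 snap.py wrist w15;python3 snap.py top t15; python3 -c "
import cv2,numpy as np;a=cv2.imread('pics/t15.png')[90:270,230:410];b=cv2.imread('pics/w15.png')[60:350,130:420]
cv2.imwrite('pics/c15.png',np.hstack([cv2.resize(a,(400,400)),cv2.resize(b,(400,400))]))"
```

```text
18.0 [0.5496 0.0179 0.2531] [-0.4507 -0.5447 -0.4509  0.5449] [-0.076  0.363  1.497 -0.     1.282  0.112] [-0.07  0.33 -3.53] 0.011669228074984694
18.05 [0.5497 0.0179 0.2531] [-0.4507 -0.5447 -0.4509  0.5449] [-0.076  0.363  1.497 -0.     1.282  0.112] [ 0.75  0.51 -4.55] 0.01172917997575506
```

View pics/c15.png

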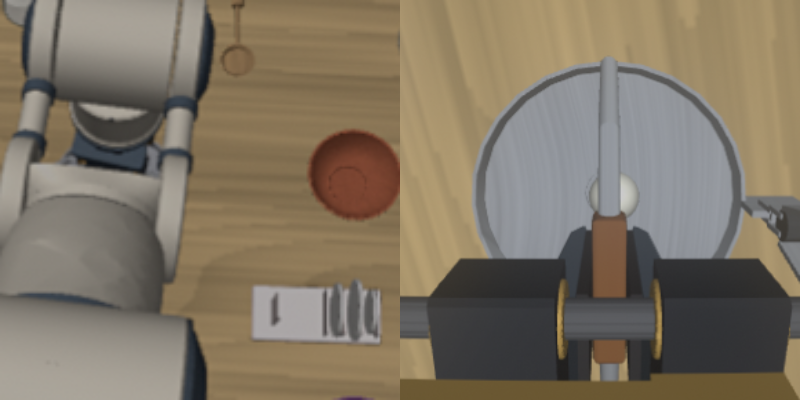

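Request:
play_rows(increments=[[[0.002, 0, 0], [0, 0, 0], 1], [[0.007, 0, 0], [0, 0, 0], 1], [[0.015, 0, 0], [0, 0, 0], 1], [[0.026, 0, 0], [0, 0, 0], 1], [[0.04, 0, 0], [0, 0, 0], 1], [[0.056, 0, 0], [0, 0, 0], 1], [[0.074, 0, 0], [0, 0, 0], 1], [[0.093, 0, 0], [0, 0, 0], 1], [[0.113, 0, 0], [0, 0, 0], 1], [[0.133, 0, 0], [0, 0, 0], 1]])

```text
time: 19.1
position: [0.5498, 0.0179, 0.2533]
orientation: [-0.391, -0.589, -0.391, 0.589]
ft_force: [-0.3, 0.7, -3.1]
gripper_width: 0.0119
```

Request:
play_rows(increments=[[[0.02, 0, 0], [0, 0, 0], 1], [[0.04, 0, 0], [0, 0, 0], 1], [[0.06, 0, 0], [0, 0, 0], 1], [[0.08, 0, 0], [0, 0, 0], 1], [[0.1, 0, 0], [0, 0, 0], 1], [[0.12, 0, 0], [0, 0, 0], 1], [[0.14, 0, 0], [0, 0, 0], 1], [[0.16, 0, 0], [0, 0, 0], 1], [[0.18, 0, 0], [0, 0, 0], 1], [[0.2, 0, 0], [0, 0, 0], 1]])

```text
time: 20.1
position: [0.5497, 0.0179, 0.2533]
orientation: [0.294, 0.643, 0.294, -0.643]
ft_force: [0.5, 0.3, -4.4]
gripper_width: 0.0116
```

```bash
python3 snap.py wrist w16; python3 -c "
import cv2,numpy as np;b=cv2.imread('pics/w16.png')[60:350,130:420]
cv2.imwrite('pics/c16.png',cv2.resize(b,(400,400)))"
```

```text
20.1 [0.5497 0.0179 0.2533] [ 0.2937  0.6432  0.2937 -0.6432] [-0.076  0.363  1.497  0.     1.282  0.638] [ 0.55  0.29 -4.36] 0.011614531180959526
```

View pics/c16.png

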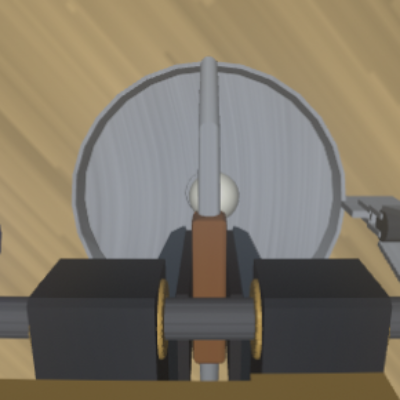

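Request:
play_rows(increments=[[[0.02, 0, 0], [0, 0, 0], 1], [[0.04, 0, 0], [0, 0, 0], 1], [[0.06, 0, 0], [0, 0, 0], 1], [[0.08, 0, 0], [0, 0, 0], 1], [[0.1, 0, 0], [0, 0, 0], 1], [[0.12, 0, 0], [0, 0, 0], 1], [[0.14, 0, 0], [0, 0, 0], 1], [[0.16, 0, 0], [0, 0, 0], 1], [[0.18, 0, 0], [0, 0, 0], 1], [[0.2, 0, 0], [0, 0, 0], 1]])

```text
time: 21.15
position: [0.5498, 0.018, 0.2533]
orientation: [0.19, 0.681, 0.19, -0.681]
ft_force: [-1.1, -0.1, -3.0]
gripper_width: 0.0117
```

Request:
play_rows(increments=[[[0.02, 0, 0], [0, 0, 0], 1], [[0.04, 0, 0], [0, 0, 0], 1], [[0.06, 0, 0], [0, 0, 0], 1], [[0.08, 0, 0], [0, 0, 0], 1], [[0.1, 0, 0], [0, 0, 0], 1], [[0.12, 0, 0], [0, 0, 0], 1], [[0.139, 0, 0], [0, 0, 0], 1], [[0.157, 0, 0], [0, 0, 0], 1], [[0.173, 0, 0], [0, 0, 0], 1], [[0.187, 0, 0], [0, 0, 0], 1]])

```text
time: 22.15
position: [0.5498, 0.0179, 0.2533]
orientation: [0.088, 0.702, 0.088, -0.702]
ft_force: [0.5, -0.1, -4.1]
gripper_width: 0.0119
```

Request:
play_rows(increments=[[[0.012, 0, 0], [0, 0, 0], 1], [[0.021, 0, 0], [0, 0, 0], 1], [[0.027, 0, 0], [0, 0, 0], 1], [[0.03, 0, 0], [0, 0, 0], 1], [[0.03, 0, 0], [0, 0, 0], 1], [[0.03, 0, 0], [0, 0, 0], 1], [[0.03, 0, 0], [0, 0, 0], 1], [[0.03, 0, 0], [0, 0, 0], 1], [[0.03, 0, 0], [0, 0, 0], 1], [[0.03, 0, 0], [0, 0, 0], 1]])

```text
time: 23.15
position: [0.5498, 0.0179, 0.2533]
orientation: [0.072, 0.703, 0.072, -0.703]
ft_force: [-0.3, -0.5, -3.1]
gripper_width: 0.0115
```

```bash
python3 snap.py wrist w17; python3 snap.py side s17; python3 snap.py top t17; python3 -c "
import cv2,numpy as np;b=cv2.imread('pics/w17.png');a=cv2.imread('pics/s17.png')[60:340,200:480]
cv2.imwrite('pics/c17.png',np.hstack([cv2.resize(a,(400,400)),cv2.resize(b[60:350,130:420],(400,400))]))"
python3 - <<'E'
from plant import monitor
from h import *
p,r=pose(monitor.get_state());y=r.as_matrix()[:,1];B=np.array([.616,-.305])-p[:2]
print('yaw',np.degrees(np.arctan2(y[1],y[0])),'bowl yaw',np.degrees(np.arctan2(B[1],B[0])),'x,y of bowl',B@y[:2],B@[-y[1],y[0]])
E
```

```text
23.15 [0.5498 0.0179 0.2533] [ 0.0722  0.7034  0.0722 -0.7034] [-0.076  0.363  1.497  0.     1.282  1.29 ] [-0.27 -0.48 -3.11] 0.011522725159545293
23.2 [0.5498 0.0179 0.2533] [ 0.0722  0.7034  0.0722 -0.7034] [-0.076  0.363  1.497 -0.     1.282  1.29 ] [ 0.39  0.01 -3.82] 0.011664060962394243
23.25 [0.5498 0.0179 0.2533] [-0.0722 -0.7034 -0.0722  0.7034] [-0.076  0.363  1.497  0.     1.282  1.29 ] [ 0.55  0.4  -3.85] 0.011651836667432705
yaw -78.28481136311223 bowl yaw -78.41225071440262 x,y of bowl 0.3296511619834762 -0.0007332232822556076
```

View pics/c17.png

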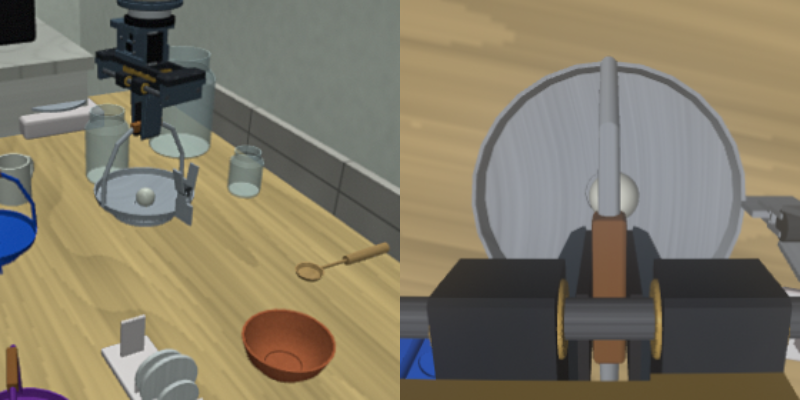

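View pics/t17.png

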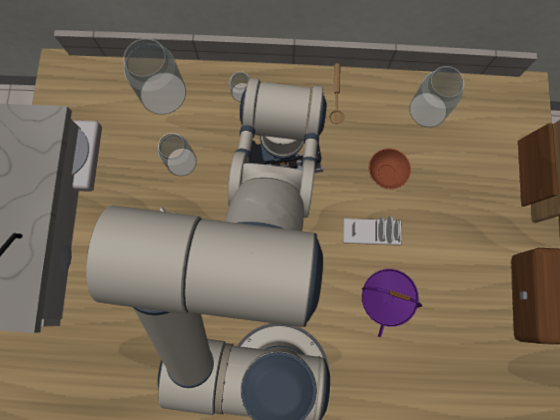

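```bash
python3 -c "
from plant import job;print(job.finish_job())"
```

```text
the job is handed in; nothing more can be done
None
```

I clipped the lifter onto the dish's ear, lifted the dish about 102 mm straight up by its arch, and turned it 67.6° clockwise in the air. The ear now points at the bowl. I handed the job in at about 23 s, with the dish still held level; no verdict was reported.

- **Aim:** the ear direction is −78.3° and the bowl direction is −78.4°, so the ear line passes about 1 mm from the measured bowl centre. The turn is less than a full quarter because the bowl lies slightly forward of the dish.
- **Ball and dish:** in the last wrist view the ball sits in the middle of the dish and the dish looks unchanged from before the lift. The wrist carried about 4 N, with the arch gripped at 11.7 mm.
- **Lifter:** after release it sat symmetrically on the ear with the fingers clear of it, and it is still on the ear in the last views.
- **Bystanders:** the bowl and jar are at their starting pixels in the top view. The arm hides the mug there, but it was never approached.
- **What disagreed:** while I was seating the lifter, the force reached about 7 N. That may have tipped the dish very slightly, so I backed off about 1 mm before letting go. One side-view fix of the grip had a 5 mm mismatch from a poor colour mask, so I used the wrist-camera values instead.

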